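# Put returned kitchenware away at a put-to-light rack

## Robot

A 6-joint arm with a two-finger parallel gripper is mounted at the origin on a cart in front of the work surface, level with it; the furniture and walls round the work are solid. World frame = base frame: x ahead of the robot, y to its left, z up, the work surface at z = 0. Lengths are in mm, angles in rad, forces in N, time in s.
With the tool pointing down it reaches from about 350 to 975 mm from the base axis. Payload 7.1 kg.
Tool frame: the origin (TCP) lies at the very end of the fingers, on their centre line; the grasp point (between the pads) lies 19 mm behind it (ctrl.grasp_offset is the distance from the TCP to the grasp point, in mm); z points along the fingers, y is the line along which they close (so a half turn about z gives the same grasp; the last joint's range is limited). The gripper opens to 88 mm and grips with 3 to 60 N. Pads are 20 mm wide; open, the fingers measure 115 mm over their backs; the gripper's body (75 mm by 178 mm) begins 61 mm behind the grasp point.
Start: joints at [-1.197, 0.423, 1.63, -0, 1.089, -0.019], TCP at [239.251, -577.377, 222.675] pointing down, gripper open.
Joint ranges: [-3, 3], [-0.9, 2.11], [0.09, 2.58], [-1.31, 4.45], [0.11, 2.69], [-2.54, 2.54]. Speed limits (rad/s): [2.39, 2.39, 3.01, 3.14, 3.14, 3.14].

## Interface

Orientations are given as a rotation vector (axis times angle).
In Python, from workcell import ctrl, viewer, ticket, models gives the robot as it stands.
- The arm moves only by the tool play_rows, never from a script. Its arguments are lists of equal length, an entry for each row: "dp": the shift along the world's x, y, z in mm, a list of three; "yaw": the turn about the world's z in degrees. In form: {"dp": [[tx, ty, tz], ...], "yaw": [yaw, ...]}. A call has 1 to 8 rows; each row shifts and turns the commanded pose from where the row before left it; what a row does not reach is not made up. A row lasts 1/12 s, in which the tool goes at most 41.7 mm and 7.16 degrees, less where a joint would pass 70% of its speed; a pose out of reach is approached as far as the arm can. A call is refused whole if a number of a shift passes 41.7 or a number of a turn 7.16, either way. A call with a gripper value outside its range is refused whole. "gripper" is the closure, from 0 (fully open) to 1 (shut), set as the call begins (left out, the last holds). The fingers move at their own pace and stop on an object; the grip force is fixed at half the most. Time passes only in rows, so rows that do not move let the fingers close. It gives the time, the measured TCP pose, the force, the opening and the grip force at its end, in the units of the state.
- ctrl.get_obs(): the state, without advancing time (a new reading comes with each control period).
- viewer.get_image(name): name is "scene" or "top"; returns a dict with "pixels" (384x512x3 uint8, red, green, blue), "range_z" (384x512 float32, mm along the optical axis (not along the pixel's ray), 0 where there is no reading), "fx", "fy", "cx", "cy" (pixels), "T" (4x4, takes a point from camera to world coordinates). Camera axes: x right, y up, looking along -z (the intrinsics and any distortion apply to the point x, -y, -z); pixel columns grow to the right and rows downward; lengths in mm; the calibration is good to about 2 mm. A picture is of the moment at which its call begins.
- ticket.close_job(): hands the job in; it is judged then, once.
Trained networks look in a picture, given as the dict that the camera call returned (one of the last four; its "shot" number tells which), for a name from the list of things; names that differ only in an ending like _2 or _b are one class to them, and where a whole thing is asked for, a point or a joint stands for the part that bears it (a point fixed in the world has none). Each returns a list of dicts, best first, with "conf" (0 to 1); they miss things now and then, are a little off and sometimes report something else, mostly with a low value. They report only what shows in the picture. A call takes as long as a camera call.
- models.look_for(picture, name): "bbox" ([centre column, centre row, width, height] in pixels, round what is visible of it).
- models.landmark_of(picture, name): "location" ([column, row] in pixels: a listed point, or the origin of a listed thing).
The state is a dict: "t": time; "qpos": joint angles; "qvel": joint speeds; "joint_torque": joint torques, N m; "ee_pos": TCP position; "orientation": TCP orientation; "ft_force": force on the tool from outside, world axes, zero at the start; "moment": the same for the moment, N m; "width": finger opening in mm; "grasp_force": force on a finger pad.
Only numpy, scipy, OpenCV 4.12 (cv2) and the standard library are available. Lean on these libraries where they do the work, as an engineer would, in place of code of your own. Each camera call takes 0.05 s, during which the arm holds its last target. There are 200 camera calls.

## Task

Put the two returned pieces lying to the right of the rack back into stock, first the round biscuit cutter and then the peeler: set each one down, without dropping it, flat on the floor of the bin that already holds its own kind (the peeler lengthwise, front to back) and let go. After each piece, before putting the next one away, confirm it by pressing the white key in front of its bin fully down and letting it spring back; never press a key before its piece is in, nor the key of the third bin. The pieces already in stock must stay flat in their own bins, and the other things on the bench where they are.

Things in the scene. Friction and masses are not known exactly. Their poses are not given: they have to be found in the camera images.
- cutter: the loose plain-metal round biscuit cutter to be put away: an open ring, 57 mm across outside, 23 mm high; origin at the centre of its underside, z up. Its wall counts as about 9 mm thick; it can be gripped across its outside (57 mm) at any yaw. 17 to 35 g
- rack: fixed put-to-light rack: aluminium tray, 240 x 418 mm, with a rail along its front edge and three look-alike bays side by side, 138 mm apart in y, whose order from left to right varies; origin under its centre, on the table; x to its back, y to its left. Right of and behind it a fixed sink stands 0.2 m high, its front at about world x = 0.66 m: carry things round in front of it
- peeler: the loose peeler to put away, 170 (x) x 25 (y) x 18 mm, at rest nose up by about 0.08 rad; origin under mid-length, x to the blade end, z up. Handle: x = -85 to +20 mm, 17 mm high, 25 mm wide at -70, 23 at -40, 22 at -15, tapering to 13 at +20, where it slips; blade part to +85 mm: 14 mm wide, 6 mm high. Grip the handle across y at about x = -35 mm (centre of mass -26). 55 to 110 g
- bay_round: fixed bay of the rack FOR ROUND CUTTERS (one lies in it): grey picking bin, 190 x 136 mm outside, with a confirm unit on the rail in front. Origin: centre of the bin's underside, 6 mm above the table; x to its back, y to its left, z up. Rear and rear sides 60 mm high, sides slope over the front 80 mm to a front wall 32 mm high; walls 3 mm
- bay_peeler: fixed bay of the rack FOR PEELERS (one lies in it): grey picking bin, 190 x 136 mm outside, with a confirm unit on the rail in front. Origin: centre of the bin's underside, 6 mm above the table; x to its back, y to its left, z up. Rear and rear sides 60 mm high, sides slope over the front 80 mm to a front wall 32 mm high; walls 3 mm
- bay_star: fixed bay of the rack FOR STAR-SHAPED CUTTERS (one lies in it): grey picking bin, 190 x 136 mm outside, with a confirm unit on the rail in front. Origin: centre of the bin's underside, 6 mm above the table; x to its back, y to its left, z up. Rear and rear sides 60 mm high, sides slope over the front 80 mm to a front wall 32 mm high; walls 3 mm. Put nothing in it
- bay_round_floor (a point): centre of the round cutter bin's inner floor (184 mm in x by 130 mm in y between the walls), 3 mm above the bay's origin, 9 mm above the table; axes as the bay's
- bay_peeler_floor (a point): centre of the peeler bin's inner floor (184 mm in x by 130 mm in y between the walls), 3 mm above the bay's origin, 9 mm above the table; axes as the bay's
- key_round (a joint): white spring confirm key of the round cutter bay: 0 = up, 0.005 (m) = fully down; counted as pressed beyond 0.004. It resists with about 2 N at the start and 5 N fully down, and springs back
- key_peeler (a joint): white spring confirm key of the peeler bay: 0 = up, 0.005 (m) = fully down; counted as pressed beyond 0.004. It resists with about 2 N at the start and 5 N fully down, and springs back
- key_star (a joint): white spring confirm key of the star cutter bay: 0 = up, 0.005 (m) = fully down; counted as pressed beyond 0.004. It resists with about 2 N at the start and 5 N fully down, and springs back
- key_round_top (a point): centre of the top of the round cutter bay's white round key: 28 mm across, facing up, 9 mm proud of its housing (42 x 112 mm, top 40 mm above the bay's origin; a dark display lies left of the key). From the bay's origin: 119 mm to the front (-x), 28 mm to the right (-y), 49.5 mm up; sinks 5 mm when pressed
- key_peeler_top (a point): centre of the top of the peeler bay's white round key: 28 mm across, facing up, 9 mm proud of its housing (42 x 112 mm, top 40 mm above the bay's origin; a dark display lies left of the key). From the bay's origin: 119 mm to the front (-x), 28 mm to the right (-y), 49.5 mm up; sinks 5 mm when pressed
- round_stock: the round cutter already in stock, the same as the loose one; lies flat in the back part of its bin (its centre 45 to 60 mm behind the bin's centre), so the front half of the bin is free
- peeler_stock: the peeler already in stock, the same as the loose one; lies lengthwise along the left wall of its bin (its centre line about 46 mm left of the bin's centre line), so the middle and right of the bin are free
- star_stock: a star-shaped biscuit cutter, 69 x 72 x 23 mm, rounded points, lying flat in the third bin, fixed there; origin at the centre of its underside
- tin: small round metal tin, 83 mm across, 30 mm high, on the bench between the loose pieces and the front edge; leave it alone; origin at the centre of its underside
- shears: scissors with blue handles, 87 x 199 x 9 mm, flat on the bench between the rack and the loose pieces; leave them alone; origin under their centre, y toward the handles
- spoon: wooden spoon, 62 x 280 x 18 mm, flat on the bench behind the loose pieces; leave it alone; origin under its centre, y along its length

How it is judged (in metres and radians):
On the way, in this order (a step that is already met when the one before it is completed fails the run):
1. the round cutter lies flat on the floor of the round cutters' bin and is let go (x of cutter in the frame of bay_round between -0.068 and 0.068 m and y of cutter in the frame of bay_round between -0.041 and 0.041 m and z of cutter in the frame of bay_round between -0.002 and 0.008 m and angle between cutter's own z axis and vertical below 0.2 rad and contact force between the fingers and cutter below 0.1 N), for 0.1 s.
2. then the key of that bin is pressed fully down (x of cutter in the frame of bay_round between -0.068 and 0.068 m and y of cutter in the frame of bay_round between -0.041 and 0.041 m and z of cutter in the frame of bay_round between -0.002 and 0.008 m and angle between cutter's own z axis and vertical below 0.2 rad and value of joint key_round above 0.004 m), for 0.03 s.
3. then the peeler lies flat and lengthwise on the floor of the peelers' bin and is let go (x of peeler in the frame of bay_peeler between -0.014 and 0.014 m and y of peeler in the frame of bay_peeler between -0.058 and 0.058 m and z of peeler in the frame of bay_peeler between -0.002 and 0.008 m and angle between peeler's own z axis and vertical below 0.2 rad and angle between the x axis of peeler and the x axis of bay_peeler, either way round below 0.2 rad and contact force between the fingers and peeler below 0.1 N), for 0.1 s.
4. then the key of that bin is pressed fully down (x of peeler in the frame of bay_peeler between -0.014 and 0.014 m and y of peeler in the frame of bay_peeler between -0.058 and 0.058 m and z of peeler in the frame of bay_peeler between -0.002 and 0.008 m and angle between peeler's own z axis and vertical below 0.2 rad and angle between the x axis of peeler and the x axis of bay_peeler, either way round below 0.2 rad and value of joint key_peeler above 0.004 m), for 0.03 s.
At the end, for the whole second after the job is handed in: Cutter and peeler lie flat (0.2 rad) on the floor (within 5 mm) inside their own kind's bins, the peeler within 0.2 rad of the bin's front-to-back line; both released and at rest, all keys up, the stock cutter and peeler still flat in their bins, bystanders moved under 40 mm (all of step 1 and all of step 3 and linear speed of each of cutter, peeler below 0.02 m/s and x of round_stock in the frame of bay_round between -0.068 and 0.068 m and y of round_stock in the frame of bay_round between -0.041 and 0.041 m and z of round_stock in the frame of bay_round between -0.002 and 0.008 m and angle between each of round_stock, peeler_stock's own z axis and vertical below 0.2 rad and x of peeler_stock in the frame of bay_peeler between -0.014 and 0.014 m and y of peeler_stock in the frame of bay_peeler between -0.058 and 0.058 m and z of peeler_stock in the frame of bay_peeler between -0.002 and 0.008 m and value of joint each of key_round, key_peeler, key_star below 0.001 m); the robot touches nothing.
It fails at once if the round cutters' key is pressed while the round cutter is not lying in that bin (value of joint key_round above 0.003 m and not (x of cutter in the frame of bay_round between -0.068 and 0.068 m and y of cutter in the frame of bay_round between -0.041 and 0.041 m and z of cutter in the frame of bay_round between -0.002 and 0.008 m and angle between cutter's own z axis and vertical below 0.2 rad)).
It fails at once if the peelers' key is pressed while the peeler is not lying in that bin (value of joint key_peeler above 0.003 m and not (x of peeler in the frame of bay_peeler between -0.014 and 0.014 m and y of peeler in the frame of bay_peeler between -0.058 and 0.058 m and z of peeler in the frame of bay_peeler between -0.002 and 0.008 m and angle between peeler's own z axis and vertical below 0.2 rad and angle between the x axis of peeler and the x axis of bay_peeler, either way round below 0.2 rad)).
It fails at once if the star cutters' key is pressed (value of joint key_star above 0.003 m).
It fails at once if the cutter or the peeler is dropped or thrown (moves faster than 1 m/s out of the fingers, a fall of about 50 mm) ((contact force between the fingers and cutter below 0.1 N and linear speed of cutter above 1 m/s) or (contact force between the fingers and peeler below 0.1 N and linear speed of peeler above 1 m/s)).
It fails at once if a bystander on the bench (tin, scissors, spoon) is moved by more than 40 mm (distance of any of tin, shears, spoon from where it was at the start of the episode above 0.04 m).
It also fails if it takes over 72 s, if anything falls off the work surface, if the arm or the gripper's body presses on something with over 40 N, if the wrist force passes 120 N, or if a joint passes its speed limit or range.

## Working session

There is one attempt and no reset: what is moved stays moved. The work goes in short steps, Python scripts to look and compute and a tool call to move; the robot and the scene stay as the last step left them, time stands still between calls to the robot, and variables do not carry over. Pictures are saved under pics/ and viewed, at most 10 in all, crops included, and the job is handed in when it is done.

Besides the shell and the picture viewer there is one more tool, called after "Emit:" by a JSON object that holds its "name" and its "arguments". play_rows: Moves the arm, as the interface text tells. Its arguments: {"type":"object","properties":{"dp":{"type":"array"},"yaw":{"type":"array"},"gripper":{"type":"number"}},"required":["dp","yaw"]}

```bash
mkdir -p pics
cat > h.py <<'E'
import numpy as np, cv2
from workcell import ctrl, viewer, ticket, models
def world(im,c,r,z=None):
    fx,fy,cx,cy,T=im["fx"],im["fy"],im["cx"],im["cy"],np.array(im["T"])
    d=np.array([(c-cx)/fx,-(r-cy)/fy,-1.0])
    if z is None:
        p=np.median(im["range_z"][int(r)-1:int(r)+2,int(c)-1:int(c)+2])*d
        return (T@np.append(p,1))[:3]
    w=T[:3,:3]@d; o=T[:3,3]
    return o+w*(z-o[2])/w[2]
def cloud(im):
    fx,fy,cx,cy,T=im["fx"],im["fy"],im["cx"],im["cy"],np.array(im["T"])
    r,c=np.mgrid[:384,:512]; z=im["range_z"]
    p=np.stack([(c-cx)/fx*z,-(r-cy)/fy*z,-z],-1)
    return p@T[:3,:3].T+T[:3,3]
def save(im,n,box=None,s=1):
    a=im["pixels"][:,:,::-1]
    if box: a=a[box[1]:box[3],box[0]:box[2]]
    cv2.imwrite("pics/"+n,cv2.resize(a,None,fx=s,fy=s,interpolation=cv2.INTER_CUBIC))
E
python3 - <<'E'
from h import *
np.set_printoptions(precision=1,suppress=True)
for n in ("top","scene"):
    im=viewer.get_image(n); save(im,n+".png",s=1.5)
    print(n,[k for k in im],np.array(im["T"])[:3,3])
    for k in "cutter peeler rack bay_round_floor bay_peeler_floor bay_star key_round_top key_peeler_top round_stock peeler_stock star_stock tin shears spoon".split():
        for f in models.landmark_of(im,k)[:2]:
            c,r=f["location"]; 
            print(k,np.round(f["conf"],2),int(c),int(r),world(im,c,r) if 0<=c<511 and 0<=r<383 else "")
E
```

```text
top ['pixels', 'range_z', 'fx', 'fy', 'cx', 'cy', 'T', 'shot'] [ 394.2   39.8 1225.3]
cutter 0.63 374 215 [ 469.4 -389.9    1.2]
peeler 0.51 321 215 [ 463.8 -210.8    2. ]
peeler 0.27 373 214 [ 470.3 -385.3    1.7]
bay_round_floor 0.92 184 172 [591.1 253.    8.9]
bay_peeler_floor 0.73 223 170 [602.8 122.8  10.1]
bay_star 0.73 143 170 [595.  389.6  12.6]
key_round_top 0.48 373 215 [ 467.  -386.7    1.4]
key_round_top 0.46 190 206 [475.7 223.1  55.1]
key_peeler_top 0.55 235 205 [483.   78.8  53.1]
round_stock 0.42 180 156 [647.3 272.2   9.7]
round_stock 0.37 340 238 [ 389.6 -274.9    2.3]
peeler_stock 0.76 207 170 [602.8 176.3   9.1]
peeler_stock 0.18 341 168 [ 626.3 -277.5    0.6]
star_stock 0.58 138 158 [634.8 410.3   7.5]
tin 0.64 341 240 [ 382.  -278.2    2.9]
shears 0.73 285 193 [531.9 -86.1   1.4]
spoon 0.33 206 169 [603.6 180.5  11.3]
scene ['pixels', 'range_z', 'fx', 'fy', 'cx', 'cy', 'T', 'shot'] [-32.  851.8 645.4]
cutter 0.54 343 165 [ 479.2 -399.2   -0.7]
peeler 0.56 327 184 [ 450.5 -212.2    8.7]
peeler 0.16 162 271 [580.8 399.1   5.1]
rack 0.31 198 240 [595.7 260.    5.4]
bay_round_floor 0.87 202 238 [592.6 247.4   4.6]
bay_peeler_floor 0.77 228 214 [608.6 116.2   5.5]
bay_peeler_floor 0.33 296 167 [ 616.4 -286.3   -3.8]
bay_star 0.94 164 268 [585.1 391.2   6.3]
key_round_top 0.43 241 232 [485.  214.2  50.8]
key_peeler_top 0.58 272 209 [480.   78.   50.9]
round_stock 0.46 183 234 [647.6 264.1   5. ]
round_stock 0.4 239 227 [512.6 184.2  38.4]
star_stock 0.55 147 266 [623.2 408.8   7. ]
star_stock 0.42 327 182 [ 456.3 -219.3   12.5]
tin 0.77 355 185 [ 366.2 -242.4   19.4]
tin 0.44 230 214 [605.1 113.5   5.4]
shears 0.54 286 196 [528.  -73.4   2.5]
spoon 0.61 297 166 [ 617.5 -294.1   -4.4]
```

View pics/top.png

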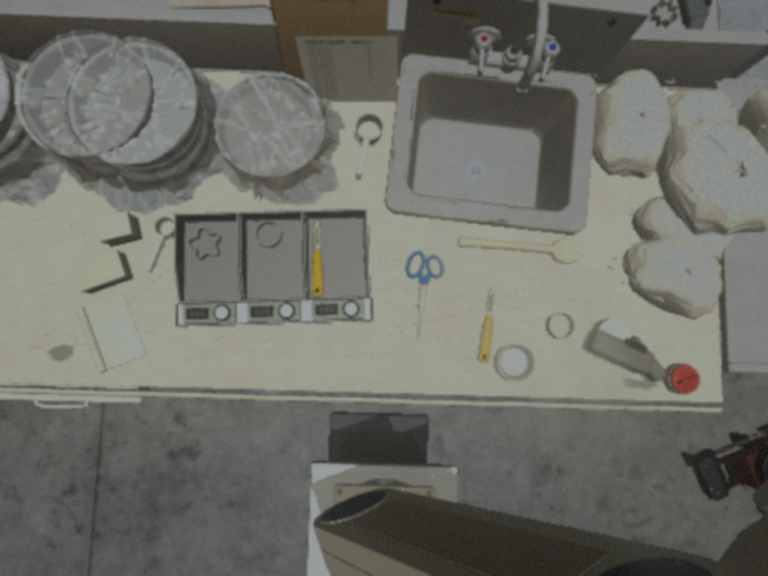

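View pics/scene.png

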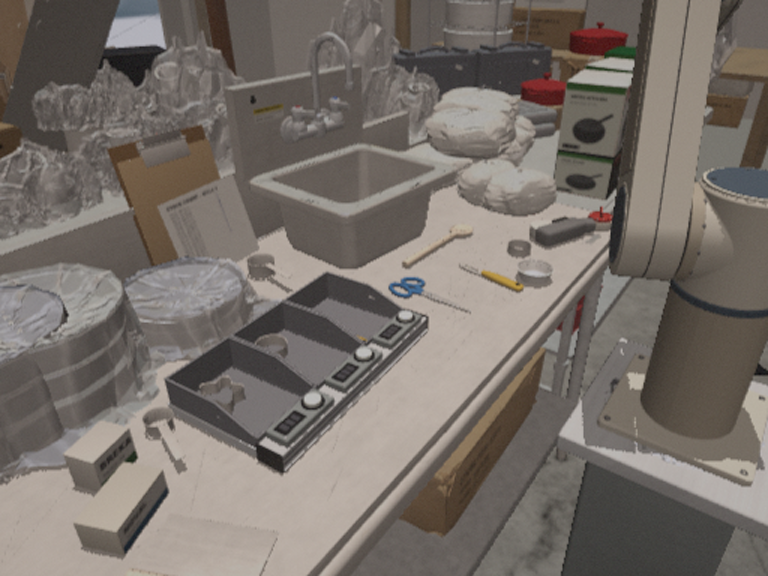

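The top view shows star, round and peeler bins from left to right. The peeler's handle points to the front at about (485,340), the cutter is at (559,326), the tin at (514,362), the shears at (422,290), and a grey appliance sits right of the cutter. Next I'll measure these more precisely.

Run:
```python
from h import *
from scipy.spatial.transform import Rotation as R
np.set_printoptions(precision=1,suppress=True)
o=ctrl.get_obs(); print(R.from_rotvec(o["orientation"]).as_matrix(), ctrl.grasp_offset,o["width"])
im=viewer.get_image("top"); a=im["pixels"]; hsv=cv2.cvtColor(a,cv2.COLOR_RGB2HSV)
print("fx",im["fx"],im["range_z"].max())
y=cv2.inRange(hsv,(15,120,80),(35,255,255)); n,l,s,c=cv2.connectedComponentsWithStats(y)
for i in range(1,n):
    if s[i,4]<30: continue
    rr,cc=np.nonzero(l==i); P=np.array([world(im,x,yy,14) for x,yy in zip(cc,rr)])[:,:2]
    m=P.mean(0); u=np.linalg.svd(P-m)[2][0]; q=(P-m)@u
    print("yellow",s[i],m,"ang from x",np.degrees(np.arctan2(u[1],u[0])),q.min(),q.max())
C=cloud(im)
# whole loose peeler incl blade
d=np.abs(a.astype(int)-np.median(a[185:245,300:400].reshape(-1,3),axis=0)).sum(-1)
def blob(x0,x1,y0,y1,z,th=60):
    m=(C[...,0]>x0)&(C[...,0]<x1)&(C[...,1]>y0)&(C[...,1]<y1)&(d>th)
    rr,cc=np.nonzero(m); P=np.array([world(im,x,yy,z) for x,yy in zip(cc,rr)])[:,:2]
    return m,P,C[m][:,2]
m,P,zz=blob(425,515,-435,-345,12,40); print("cutter",len(P),P.min(0),P.max(0),(P.min(0)+P.max(0))/2,np.percentile(zz,[5,50,95]))
m,P,zz=blob(360,560,-260,-165,8,40); mm=P.mean(0); u=np.linalg.svd(P-mm)[2][0]; print("peeler",len(P),P.min(0),P.max(0),mm,np.degrees(np.arctan2(u[1],u[0])))
# keys
w=(hsv[...,1]<40)&(hsv[...,2]>200)
g=(C[...,2]>40)&(C[...,2]<70)&(C[...,0]<700)&(C[...,0]>420)
n,l,s,c=cv2.connectedComponentsWithStats((w&g).astype(np.uint8))
for i in range(1,n):
    if s[i,4]>20: print("key",s[i],world(im,*c[i],55.5))
# rack outlines from depth: bin walls
g=(C[...,2]>45)&(C[...,0]>430)&(C[...,0]<740)&(C[...,1]>20)&(C[...,1]<520)
print("rack hi",C[g].min(0),C[g].max(0))
b=(C[...,0]>380)&(C[...,0]<520)&(C[...,1]<-425)&(C[...,1]>-700)&(C[...,2]>15)
print("appliance",C[b].min(0),C[b].max(0))
save(im,"rack.png",(110,130,260,225),5); save(im,"loose.png",(270,150,450,270),4.4)
```

```text
[[ 0.9  0.4 -0. ]
 [ 0.4 -0.9 -0. ]
 [-0.   0.  -1. ]] 18.700000000000003 88.05186591622466
fx 365.1175959632035 2151.2427
yellow [208 167   7  31 176] [561. 163.] ang from x -176.90780357862397 -52.33340927218642 48.93188125605042
cutter 124 [ 435.4 -411.7] [ 493.  -347.7] [ 464.2 -379.7] [-2.4  7.8 24.1]
peeler 352 [ 362.2 -261.7] [ 542.2 -198.2] [ 431.8 -222.2] -178.2038451435712
rack hi [441.9  21.1  45. ] [739.4 489.8 177.4]
appliance [ 380.  -685.9   15.1] [ 520.  -436.7  117.1]
```

View pics/rack.png

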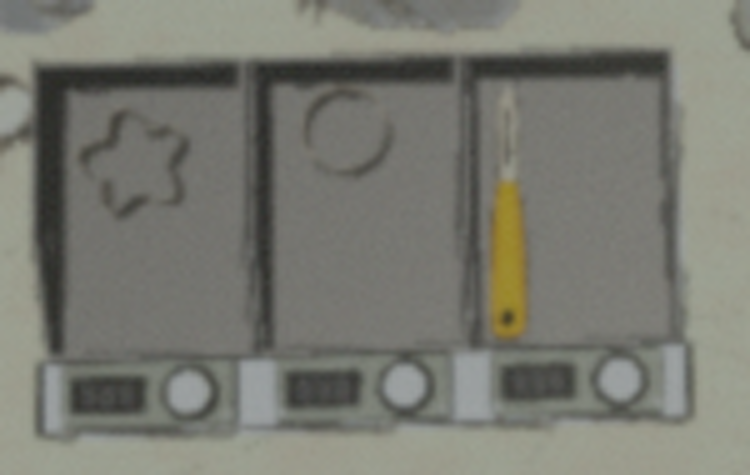

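View pics/loose.png

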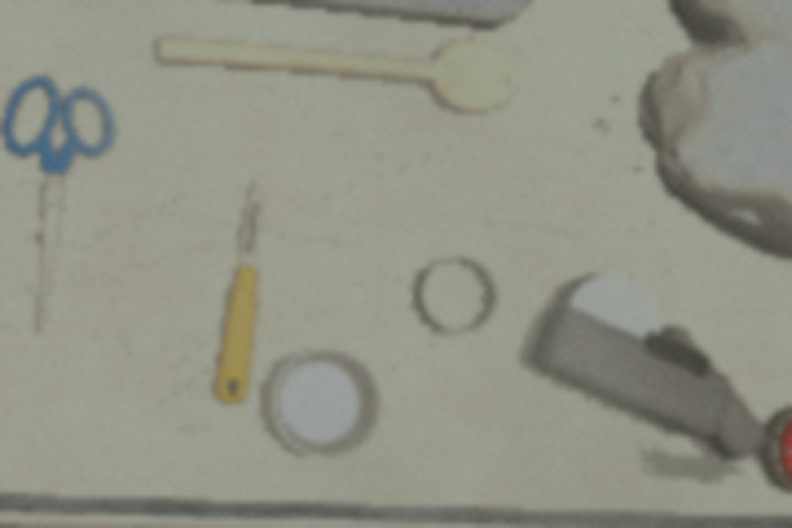

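Run:
```python
from h import *
from scipy.spatial.transform import Rotation as R
np.set_printoptions(precision=1,suppress=True)
im=viewer.get_image("top");C=cloud(im)
f=lambda ox,oy,s,x,y,z:print((x,y),world(im,ox+(x+.5)/s-.5,oy+(y+.5)/s-.5,z))
print("keys");[f(110,130,5,x,y,55.5) for x,y in((189,391),(406,386),(620,381))]
print("rail/bin corners");[f(110,130,5,x,y,z) for x,y,z in((35,65,66),(668,51,66),(688,415,46),(40,435,46))]
print("round stock, peeler stock ends");[f(110,130,5,x,y,z) for x,y,z in((348,132,30),(507,337,22),(508,85,15))]
print("cutter");f(270,150,4.4,454,296,20)
print("peeler");[f(270,150,4.4,x,y,z) for x,y,z in((231,403,10),(246,267,17),(252,185,14))]
print("tin");f(270,150,4.4,320,403,28)
o=ctrl.get_obs(); r=R.from_rotvec(o["orientation"]).as_matrix();print("tool y ang",np.degrees(np.arctan2(r[1,1],r[0,1])))
b=C[190:250,380:425]; b=b[(b[...,2]>15)&(b[...,1]>-560)&(b[...,0]<560)]
for y in range(-560,-420,15):
    q=b[(b[:,1]>=y)&(b[:,1]<y+15)]
    if len(q):print(y,len(q),q[:,0].min(),q[:,0].max(),q[:,2].max())
for n in("scene",):
    im=viewer.get_image(n)
    for k in("cutter","key_round_top","key_peeler_top"):
        x=models.look_for(im,k)[0] if models.look_for(im,k) else None; print(k,x and x["conf"], x and world(im,*x["bbox"][:2],12 if k=="cutter" else 53))
    save(im,"s2.png",(280,90,420,195),5.5)
```

```text
keys
(189, 391) [466.9 358.1  55.5]
(406, 386) [474.5 220.4  55.5]
(620, 381) [482.   83.8  55.5]
rail/bin corners
(35, 65) [673.  466.8  66. ]
(668, 51) [696.8  60.1  66. ]
(688, 415) [462.1  39.5  46. ]
(40, 435) [436.3 453.8  46. ]
round stock, peeler stock ends
(348, 132) [643.7 271.   30. ]
(507, 337) [511.3 160.7  22. ]
(508, 85) [682.8 168.1  15. ]
cutter
(454, 296) [ 462.5 -377.9   20. ]
peeler
(231, 403) [ 377.2 -211.7   10. ]
(246, 267) [ 479.7 -220.7   17. ]
(252, 185) [ 542.6 -225.4   14. ]
tin
(320, 403) [ 379.4 -274.4   28. ]
tool y ang -67.49358073109066
-545 72 368.31139606272376 545.6864314839383 54.25434265098011
-530 137 374.34464689186166 553.8675519305737 85.35118796871006
-515 138 380.5268353035981 478.48476951673257 51.73761021116138
-500 138 386.5936487776979 481.3506226674857 50.673012965116186
-485 131 392.7540894444438 482.1948624281109 50.76085477955462
-470 114 398.83866996683673 475.06701102945584 51.64806898371171
-455 86 404.9916068136547 454.4814920052311 49.00841881824226
-440 17 414.32231804185926 427.5263571906071 41.92906780879275
cutter 0.73 [ 459.5 -379.5   12. ]
key_round_top 0.52 [477.9 220.8  53. ]
key_peeler_top 0.48 [477.7  87.9  53. ]
```

View pics/s2.png

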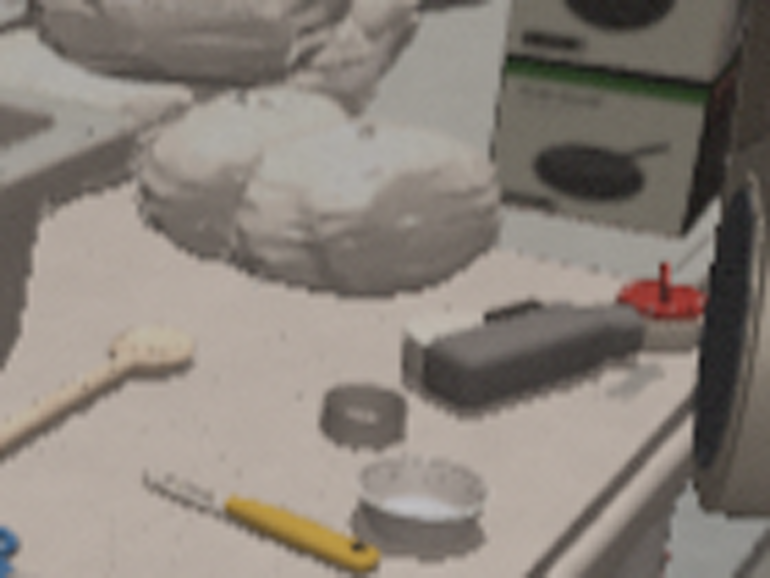

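The second view agrees: the cutter is at about (462,-379), with the grey appliance about 20 mm to its right, so I'll grip diagonally. Now moving above the cutter.

Emit:
{"name": "play_rows", "arguments": {"dp": [[28,25,-8],[28,25,-8],[28,25,-8],[28,25,-8],[28,25,-8],[28,25,-8],[28,25,-8],[27,23,-8]], "yaw": [5,5,5,5,5,5,5,5], "gripper": 0}}

```text
t: 2.62
ee_pos: [463.5, -377.8, 158.5]
orientation: [2.682, 1.636, 0.0]
ft_force: [0.1, -0.4, -0.2]
width: 87.9
grasp_force: 0.0
```

Emit:
{"name": "play_rows", "arguments": {"dp": [[0,0,-20],[0,0,-20],[0,0,0]], "yaw": [0,0,0]}}

```text
t: 2.87
ee_pos: [461.1, -377.1, 115.4]
orientation: [-2.68, -1.629, 0.003]
ft_force: [-0.6, 0.5, -1.1]
width: 87.4
grasp_force: 0.0
```

Run:
```python
from h import *
np.set_printoptions(precision=1,suppress=True)
im=viewer.get_image("top"); save(im,"g.png",(330,170,430,250),7)
print(ctrl.get_obs()["ee_pos"])
im=viewer.get_image("scene"); 
for f in models.landmark_of(im,"cutter")[:2]: print(f,world(im,*f["location"],0))
for f in models.look_for(im,"cutter")[:2]: print(f,world(im,*f["bbox"][:2],12))
```

```text
[ 461.4 -378.1  117. ]
{'location': [344.9, 166.5], 'conf': 0.6} [ 469.6 -388.9    0. ]
{'bbox': [347.6, 165.6, 18.1, 12.8], 'conf': 0.53} [ 455.4 -378.3   12. ]
```

Emit:
{"name": "play_rows", "arguments": {"dp": [[0,0,-25],[0,0,-25],[0,0,-25],[0,0,-20],[0,0,-10],[0,0,-7],[0,0,0],[0,0,0]], "yaw": [0,0,0,0,0,0,0,0]}}

```text
t: 3.73
ee_pos: [462.7, -380.0, 7.6]
orientation: [2.685, 1.629, 0.001]
ft_force: [0.4, -1.0, 0.6]
width: 87.8
grasp_force: 0.0
```

Emit:
{"name": "play_rows", "arguments": {"dp": [[0,0,0],[0,0,0],[0,0,0],[0,0,0],[0,0,0],[0,0,0],[0,0,0],[0,0,0]], "yaw": [0,0,0,0,0,0,0,0], "gripper": 1}}

```text
t: 4.4
ee_pos: [462.6, -379.6, 7.1]
orientation: [2.685, 1.63, 0.0]
ft_force: [-0.3, -0.1, 4.7]
width: 55.9
grasp_force: 30.0
```

Gripped (56 mm). Lift, then carry round in front of the sink while turning.

Emit:
{"name": "play_rows", "arguments": {"dp": [[0,0,15],[0,0,25],[0,0,30],[0,0,30],[0,0,30],[0,0,20],[0,20,0],[0,32,0]], "yaw": [0,0,0,0,0,0,0,0]}}

```text
t: 5.07
ee_pos: [463.4, -329.6, 158.5]
orientation: [2.684, 1.624, 0.002]
ft_force: [1.2, 0.7, -0.9]
width: 55.9
grasp_force: 30.0
```

Emit:
{"name": "play_rows", "arguments": {"dp": [[0,35,0],[0,35,0],[0,35,0],[0,35,0],[0,35,0],[0,35,0],[0,35,0],[0,35,0]], "yaw": [-4,-4,-4,-4,-4,-4,-4,-4]}}

```text
t: 5.73
ee_pos: [461.7, -45.8, 156.5]
orientation: [-3.032, -0.821, 0.001]
ft_force: [0.7, 0.4, -0.5]
width: 55.9
grasp_force: 30.0
```

Emit:
{"name": "play_rows", "arguments": {"dp": [[10,35,0],[10,35,0],[10,35,0],[14,35,0],[14,35,0],[14,35,0],[14,35,0],[14,35,0]], "yaw": [-4,-4,-4,-4,-4,-4,-3.5,0]}}

```text
t: 6.4
ee_pos: [562.2, 234.5, 156.3]
orientation: [3.14, 0.078, -0.001]
ft_force: [0.1, 0.1, -0.6]
width: 55.3
grasp_force: 30.0
```

Emit:
{"name": "play_rows", "arguments": {"dp": [[0,20,0],[0,0,0],[0,0,0]], "yaw": [0,0,0]}}

```text
t: 6.65
ee_pos: [561.5, 253.2, 155.9]
orientation: [3.14, 0.086, -0.002]
ft_force: [-0.3, -0.5, 0.2]
width: 55.8
grasp_force: 30.0
```

Run:
```python
from h import *
from scipy.spatial.transform import Rotation as R
o=ctrl.get_obs(); r=R.from_rotvec(o["orientation"]).as_matrix();print(o["ee_pos"],"tool y ang",np.degrees(np.arctan2(r[1,1],r[0,1])),r[:,2],o["width"],o["grasp_force"],o["qpos"])
im=viewer.get_image("scene"); save(im,"carry.png",(130,120,330,290),4)
```

```text
[561.53368923 253.18682912 155.94835743] tool y ang -86.87145906814915 [-1.27332954e-03 -7.68098848e-04 -9.99998894e-01] 55.760568587274754 29.99992208671756 [ 4.04372172e-01  4.90710179e-01  1.69620864e+00 -2.51134197e-04
  9.56146689e-01  1.92071059e+00]
```

View pics/carry.png

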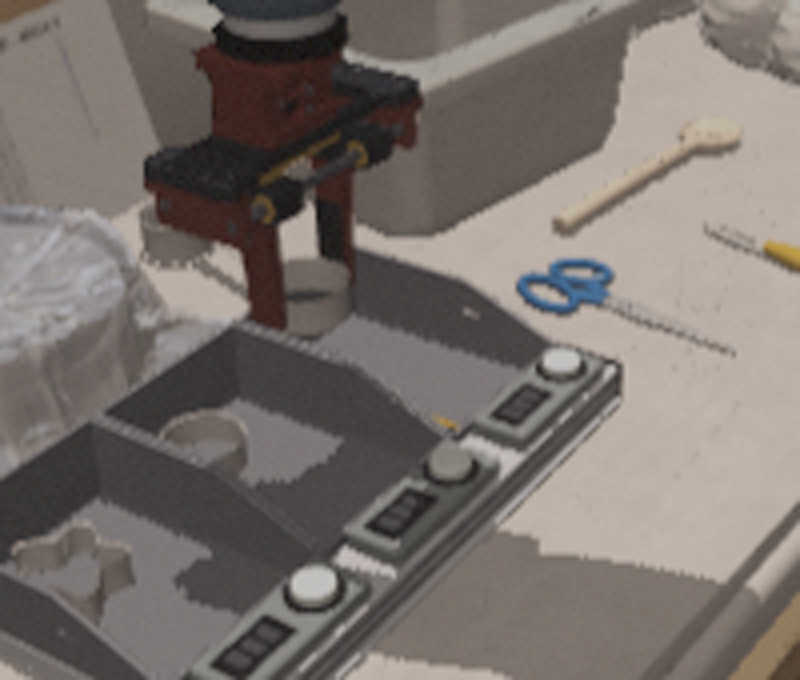

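The cutter is level in the fingers over the middle bin. Lowering it now.

Emit:
{"name": "play_rows", "arguments": {"dp": [[0,0,-25],[0,0,-30],[0,0,-30],[0,0,-25],[0,0,-14],[0,0,-8],[0,0,-5],[0,0,-2]], "yaw": [0,0,0,0,0,0,0,0]}}

```text
t: 7.37
ee_pos: [562.6, 252.2, 17.8]
orientation: [-3.14, -0.081, -0.0]
ft_force: [-0.1, -0.1, -0.3]
width: 56.0
grasp_force: 30.0
```

Emit:
{"name": "play_rows", "arguments": {"dp": [[0,0,-1],[0,0,0],[0,0,0]], "yaw": [0,0,0]}}

```text
t: 7.62
ee_pos: [562.9, 252.9, 17.8]
orientation: [-3.14, -0.082, -0.003]
ft_force: [0.3, -0.4, -0.5]
width: 55.6
grasp_force: 30.0
```

Emit:
{"name": "play_rows", "arguments": {"dp": [[0,0,-1],[0,0,-1],[0,0,0],[0,0,0]], "yaw": [0,0,0,0]}}

```text
t: 7.95
ee_pos: [562.9, 253.0, 16.0]
orientation: [-3.14, -0.083, -0.002]
ft_force: [-1.1, -1.2, 8.5]
width: 55.8
grasp_force: 30.0
```

Emit:
{"name": "play_rows", "arguments": {"dp": [[0,0,-1],[0,0,0],[0,0,0]], "yaw": [0,0,0]}}

```text
t: 8.2
ee_pos: [562.9, 253.0, 16.0]
orientation: [-3.14, -0.083, -0.002]
ft_force: [-4.7, -1.6, 17.9]
width: 55.8
grasp_force: 30.0
```

Emit:
{"name": "play_rows", "arguments": {"dp": [[0,0,1.5],[0,0,0],[0,0,0]], "yaw": [0,0,0]}}

```text
t: 8.45
ee_pos: [562.8, 252.9, 16.0]
orientation: [-3.14, -0.083, -0.002]
ft_force: [-2.2, -0.5, 8.0]
width: 55.6
grasp_force: 30.0
```

Emit:
{"name": "play_rows", "arguments": {"dp": [[0,0,0],[0,0,0],[0,0,0],[0,0,0],[0,0,0]], "yaw": [0,0,0,0,0], "gripper": 0.23}}

```text
t: 8.87
ee_pos: [562.1, 252.6, 14.9]
orientation: [3.14, 0.082, -0.001]
ft_force: [-0.3, -0.1, 0.6]
width: 67.6
grasp_force: 0.0
```

Emit:
{"name": "play_rows", "arguments": {"dp": [[0,0,8],[0,0,20],[0,0,30],[0,0,30],[0,0,32],[-20,-8,0],[-33,-12,0],[-33,-12,0]], "yaw": [0,0,0,0,0,0,0,0]}}

```text
t: 9.53
ee_pos: [476.2, 220.6, 136.4]
orientation: [-3.14, -0.082, -0.004]
ft_force: [-0.2, -0.3, -1.3]
width: 67.3
grasp_force: 0.0
```

Emit:
{"name": "play_rows", "arguments": {"dp": [[0,0,-20],[0,0,-20],[0,0,-10],[0,0,0],[0,0,0],[0,0,0],[0,0,0]], "yaw": [0,0,0,0,0,0,0], "gripper": 1}}

```text
t: 10.12
ee_pos: [477.1, 221.0, 86.0]
orientation: [-3.14, -0.082, -0.002]
ft_force: [0.9, 0.2, 0.5]
width: 24.7
grasp_force: 0.0
```

Run:
```python
from h import *
np.set_printoptions(precision=1,suppress=True)
print(ctrl.get_obs()["ee_pos"],ctrl.get_obs()["width"])
for n in("scene","top"):
    im=viewer.get_image(n)
    for k,z in(("cutter",9),("key_round_top",55.5),("key_peeler_top",55.5),("round_stock",9)):
        for f in models.landmark_of(im,k)[:2]: print(n,k,f["conf"],world(im,*f["location"],z))
    if n=="scene": save(im,"placed.png",(130,130,330,280),4)
```

```text
[477.1 221.   86. ] 24.713105806954196
scene cutter 0.8 [576.  247.3   9. ]
scene key_round_top 0.5 [484.8 218.9  55.5]
scene key_round_top 0.37 [472.2  12.1  55.5]
scene key_peeler_top 0.49 [465.5 102.6  55.5]
scene round_stock 0.5 [649.3 272.    9. ]
top key_round_top 0.57 [597.  174.8  55.5]
top key_peeler_top 0.48 [480.5  81.8  55.5]
top round_stock 0.59 [640.7 261.2   9. ]
```

View pics/placed.png

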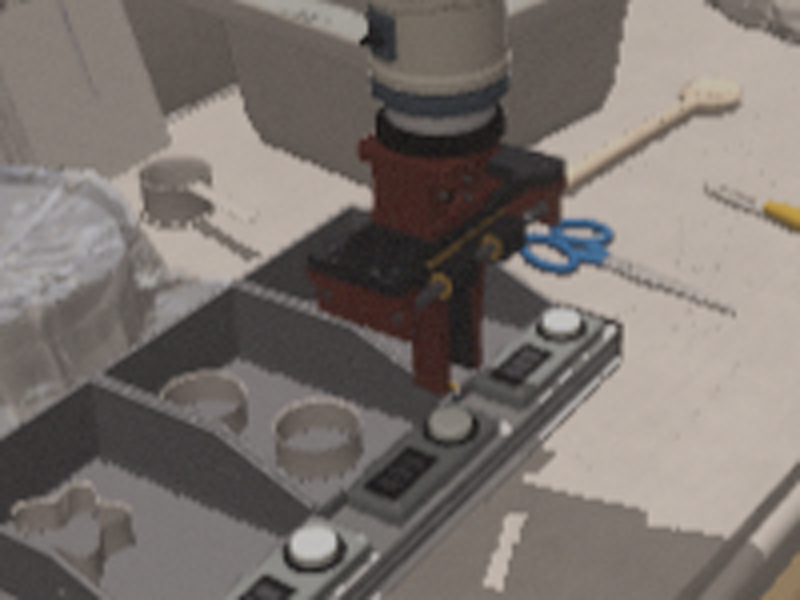

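The cutter lies flat in front of the stock ring, and the fingers hover above the middle key. Pressing.

Emit:
{"name": "play_rows", "arguments": {"dp": [[0,0,-12],[0,0,-10],[0,0,-4],[0,0,-2],[0,0,-2],[0,0,-2],[0,0,-2],[0,0,0]], "yaw": [0,0,0,0,0,0,0,0]}}

```text
t: 11.28
ee_pos: [475.7, 220.4, 51.0]
orientation: [3.14, 0.082, -0.002]
ft_force: [-4.4, -1.8, 3.5]
width: 0.2
grasp_force: 2.2
```

Emit:
{"name": "play_rows", "arguments": {"dp": [[0,0,-1],[0,0,-1],[0,0,0]], "yaw": [0,0,0]}}

```text
t: 11.53
ee_pos: [476.0, 220.5, 50.2]
orientation: [3.14, 0.082, -0.001]
ft_force: [-5.8, -2.5, 15.3]
width: 0.5
grasp_force: 7.8
```

Emit:
{"name": "play_rows", "arguments": {"dp": [[0,0,8],[0,0,20],[0,0,30],[0,0,30],[0,-17,0],[0,-30,0],[0,-35,0],[0,-35,0]], "yaw": [0,0,0,0,0,0,0,0]}}

```text
t: 12.2
ee_pos: [477.2, 103.0, 137.9]
orientation: [-3.14, -0.085, -0.005]
ft_force: [0.4, 0.0, -0.3]
width: 0.3
grasp_force: 0.0
```

Emit:
{"name": "play_rows", "arguments": {"dp": [[-5,-40,0],[-5,-40,0],[-5,-40,0],[-5,-40,0],[-5,-40,0],[-5,-40,0],[-5,-40,0],[-5,-40,0]], "yaw": [-1,-1,-1,-1,-1,-1,-1,-1], "gripper": 0.48}}

```text
t: 12.87
ee_pos: [436.5, -218.8, 137.7]
orientation: [3.137, -0.138, 0.004]
ft_force: [1.1, 0.1, 1.0]
width: 45.1
grasp_force: 0.0
```

Emit:
{"name": "play_rows", "arguments": {"dp": [[0,0,-20],[0,0,-10],[0,0,0],[0,0,0]], "yaw": [0,0,0,0]}}

```text
t: 13.2
ee_pos: [435.9, -215.4, 106.7]
orientation: [-3.138, 0.135, 0.002]
ft_force: [-0.7, 0.4, 0.3]
width: 45.8
grasp_force: 0.0
```

Run:
```python
from h import *
from scipy.spatial.transform import Rotation as R
np.set_printoptions(precision=1,suppress=True)
o=ctrl.get_obs(); r=R.from_rotvec(o["orientation"]).as_matrix();print(o["ee_pos"],o["width"],"tool y",np.degrees(np.arctan2(r[1,1],r[0,1])))
im=viewer.get_image("scene"); hsv=cv2.cvtColor(im["pixels"],cv2.COLOR_RGB2HSV)
y=cv2.inRange(hsv,(12,130,90),(35,255,255)); C=cloud(im)
m=(y>0)&(C[...,1]<-150)&(C[...,1]>-270)&(C[...,0]>350)&(C[...,0]<520)
rr,cc=np.nonzero(m); P=np.array([world(im,a,b,12) for a,b in zip(cc,rr)])[:,:2]
k=P.mean(0);u=np.linalg.svd(P-k)[2][0]; q=(P-k)@u; print(len(P),k,np.degrees(np.arctan2(u[1],u[0])),q.min(),q.max())
save(im,"pre.png",(280,100,410,200),5.5)
```

```text
[ 435.9 -215.4  106.7] 45.813789371241576 tool y -94.9380844500285
119 [ 425.  -207.5] 168.17054376339738 -55.03246526614446 51.66370691650709
```

View pics/pre.png

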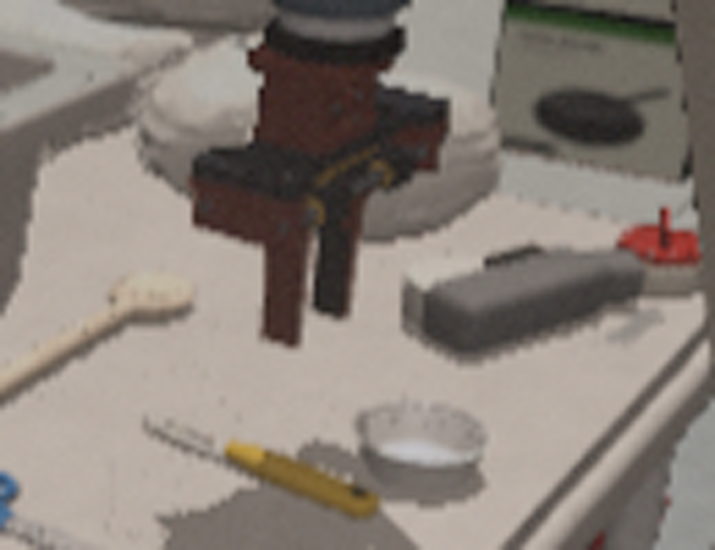

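The fingers are aligned over the handle, and the tin at (420,440) is clear. I'll check the peeler's angle once more from the earlier top crop.

Run:
```python
from h import *
np.set_printoptions(precision=1,suppress=True)
im=viewer.get_image("top"); a=cv2.imread("pics/loose.png"); h=cv2.cvtColor(a,cv2.COLOR_BGR2HSV)
y=cv2.inRange(h,(15,100,60),(35,255,255)); y[:, :180]=0; y[:,300:]=0
rr,cc=np.nonzero(y)
P=np.array([world(im,270+(x+.5)/4.4-.5,150+(r+.5)/4.4-.5,13) for x,r in zip(cc[::5],rr[::5])])[:,:2]
k=P.mean(0);u=np.linalg.svd(P-k,full_matrices=False)[2][0]; u*=np.sign(u[0]); q=(P-k)@u; print(len(P),k,np.degrees(np.arctan2(u[1],u[0])),q.min(),q.max(), np.ptp((P-k)@[-u[1],u[0]]))
for lo in range(-50,50,20):
    s=(q>lo)&(q<lo+20); print(lo,P[s].mean(0))
```

```text
541 [ 425.2 -215.6] -7.532361607328736 -46.0574921538499 53.27399522969978 19.906560060430063
-50 [ 387.3 -209.8]
-30 [ 405.3 -213.8]
-10 [ 425.  -215.4]
10 [ 444.8 -218.2]
30 [ 464.2 -220.7]
```

Emit:
{"name": "play_rows", "arguments": {"dp": [[0,-1,-25],[0,0,-25],[0,0,-20],[0,0,-15],[0,0,-10],[0,0,-6],[0,0,-2],[0,0,0]], "yaw": [-1,-1,0,0,0,0,0,0]}}

```text
t: 13.97
ee_pos: [436.6, -217.2, 4.4]
orientation: [3.136, -0.191, 0.0]
ft_force: [0.2, -0.5, -0.2]
width: 45.9
grasp_force: 0.0
```

Emit:
{"name": "play_rows", "arguments": {"dp": [[0,0,0],[0,0,0],[0,0,0],[0,0,0]], "yaw": [0,0,0,0]}}

```text
t: 14.3
ee_pos: [436.6, -217.6, 4.7]
orientation: [3.135, -0.192, 0.002]
ft_force: [0.0, 0.1, 0.7]
width: 45.7
grasp_force: 0.0
```

Emit:
{"name": "play_rows", "arguments": {"dp": [[0,0,-1],[0,0,0],[0,0,0],[0,0,0],[0,0,0],[0,0,0],[0,0,0],[0,0,0]], "yaw": [0,0,0,0,0,0,0,0], "gripper": 1}}

```text
t: 14.97
ee_pos: [436.2, -217.4, 3.2]
orientation: [3.136, -0.191, -0.0]
ft_force: [-0.3, -0.1, 0.4]
width: 22.4
grasp_force: 30.0
```

Emit:
{"name": "play_rows", "arguments": {"dp": [[0,0,10],[0,0,20],[0,0,30],[0,0,20],[0,0,0],[0,0,0]], "yaw": [0,0,0,0,0,0]}}

```text
t: 15.47
ee_pos: [437.0, -217.7, 84.5]
orientation: [3.134, -0.192, 0.004]
ft_force: [-0.5, 1.1, -0.9]
width: 22.2
grasp_force: 30.0
```

Run:
```python
from h import *
from scipy.spatial.transform import Rotation as R
np.set_printoptions(precision=1,suppress=True)
o=ctrl.get_obs(); r=R.from_rotvec(o["orientation"]).as_matrix();print(o["ee_pos"],o["width"],o["grasp_force"],"tool y",np.degrees(np.arctan2(r[1,1],r[0,1])))
for n,z in(("scene",90),("top",95)):
    im=viewer.get_image(n); hsv=cv2.cvtColor(im["pixels"],cv2.COLOR_RGB2HSV)
    y=cv2.inRange(hsv,(12,110,70),(35,255,255)); C=cloud(im)
    m=(y>0)&(C[...,1]<-150)&(C[...,1]>-290)&(C[...,0]>330)&(C[...,0]<560)
    rr,cc=np.nonzero(m); P=np.array([world(im,a,b,z) for a,b in zip(cc,rr)])[:,:2]
    if len(P)>5:
        i,j=P[:,0].argmin(),P[:,0].argmax(); print(n,len(P),P[i],P[j],C[m][[i,j]])
    if n=="scene": save(im,"held.png",(280,90,410,200),5.4)
```

```text
[ 437.  -217.7   84.5] 22.174722025445316 29.98792223380633 tool y -96.99465726037315
scene 112 [183.7 335. ] [ 522.3 -420.5] [[ 409.3 -205.8 -491.2]
 [ 421.8 -189.9  190.7]]Traceback (most recent call last):
  File "<stdin>", line 9, in <module>
IndexError: too many indices for array: array is 1-dimensional, but 2 were indexed
```

View pics/held.png

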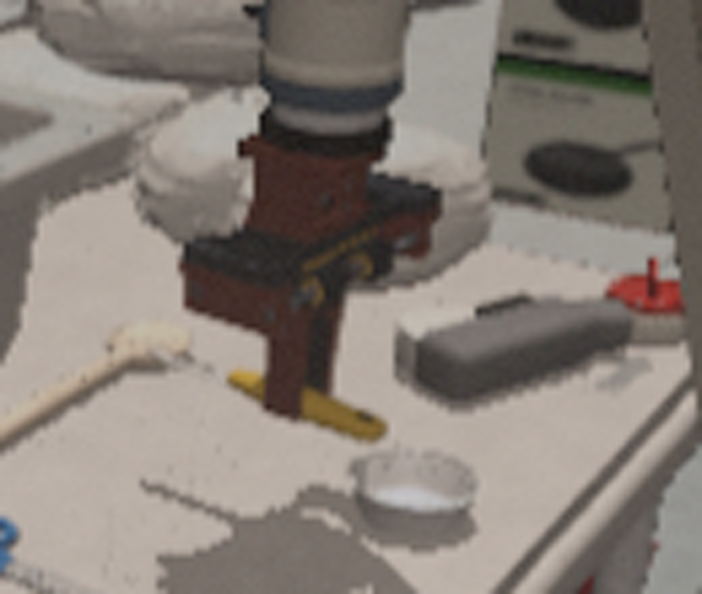

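Held level at 22 mm, so the grip is about 25 mm behind its origin. Carrying it to the right bin: sideways first, then back.

Emit:
{"name": "play_rows", "arguments": {"dp": [[0,0,20],[0,0,25],[0,20,15],[0,33,0],[0,38,0],[0,38,0],[0,38,0],[0,38,0]], "yaw": [0,0,0,0,0,0,0,0]}}

```text
t: 16.23
ee_pos: [434.9, -10.8, 141.9]
orientation: [3.136, -0.193, -0.004]
ft_force: [0.5, -0.8, -1.3]
width: 21.7
grasp_force: 30.0
```

Emit:
{"name": "play_rows", "arguments": {"dp": [[0,38,0],[0,38,0],[0,38,0],[14,0,0],[30,0,0],[32,0,0],[32,0,0],[30,0,0]], "yaw": [1.5,1.5,2,2,1.5,1.5,0,0]}}

```text
t: 16.9
ee_pos: [574.8, 101.8, 141.3]
orientation: [3.14, 0.084, -0.004]
ft_force: [0.5, 0.2, -1.0]
width: 22.2
grasp_force: 30.0
```

Emit:
{"name": "play_rows", "arguments": {"dp": [[0,0,-20],[0,0,-15],[0,0,0],[0,0,0]], "yaw": [0,0,0,0]}}

```text
t: 17.23
ee_pos: [572.5, 101.3, 106.0]
orientation: [3.14, 0.082, -0.008]
ft_force: [0.3, 0.3, -0.5]
width: 22.0
grasp_force: 30.0
```

Run:
```python
from h import *
from scipy.spatial.transform import Rotation as R
np.set_printoptions(precision=1,suppress=True)
o=ctrl.get_obs(); r=R.from_rotvec(o["orientation"]).as_matrix();print(o["ee_pos"],o["width"],o["grasp_force"],"tool y",np.degrees(np.arctan2(r[1,1],r[0,1])))
t=o["ee_pos"]; z=t[2]+4
for n in("scene","top"):
    im=viewer.get_image(n); hsv=cv2.cvtColor(im["pixels"],cv2.COLOR_RGB2HSV)
    y=cv2.inRange(hsv,(12,110,70),(35,255,255))
    rr,cc=np.nonzero(y); P=np.array([world(im,a,b,z) for a,b in zip(cc,rr)])[:,:2]
    s=(np.abs(P[:,1]-t[1])<40)&(np.abs(P[:,0]-t[0])<110); P=P[s]; rr=rr[s];cc=cc[s]
    if len(P): i,j=P[:,0].argmin(),P[:,0].argmax(); print(n,len(P),P[i],P[j],(cc[i],rr[i]),(cc[j],rr[j]))
    save(im,"over_%s.png"%n,(160,140,290,240),5.4)
a,b=cv2.imread("pics/over_scene.png"),cv2.imread("pics/over_top.png")
cv2.imwrite("pics/over.png",cv2.resize(np.hstack([a,b]),(800,308)))
```

```text
[572.5 101.3 106. ] 22.043228520894978 29.988165298746026 tool y -86.99544708231642
scene 149 [510.8 103.4] [625.3  92.6] (np.int64(258), np.int64(192)) (np.int64(228), np.int64(179))
```

View pics/over.png

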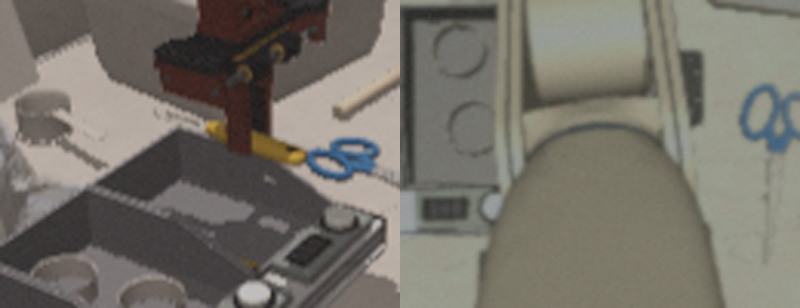

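The peeler hangs level over the right bin: its tail is at x≈513, against the front wall's inner face at 508. Lowering it.

Emit:
{"name": "play_rows", "arguments": {"dp": [[0,0,-15],[0,0,-20],[0,0,-20],[0,0,-13],[0,0,-8],[0,0,-6],[0,0,-4],[0,0,-3]], "yaw": [0,0,0,0,0,0,0,0]}}

```text
t: 18.0
ee_pos: [574.7, 101.7, 19.4]
orientation: [-3.14, -0.082, -0.001]
ft_force: [-0.9, 0.1, -1.8]
width: 21.7
grasp_force: 30.0
```

Emit:
{"name": "play_rows", "arguments": {"dp": [[0,0,-1],[0,0,-1],[0,0,0],[0,0,0]], "yaw": [0,0,0,0]}}

```text
t: 18.33
ee_pos: [574.5, 101.7, 17.6]
orientation: [-3.14, -0.082, -0.001]
ft_force: [0.6, 0.3, -0.7]
width: 21.6
grasp_force: 30.0
```

Emit:
{"name": "play_rows", "arguments": {"dp": [[0,0,-1],[0,0,0],[0,0,0]], "yaw": [0,0,0]}}

```text
t: 18.58
ee_pos: [574.3, 101.6, 16.3]
orientation: [-3.141, -0.082, -0.0]
ft_force: [0.3, 0.6, -0.4]
width: 22.1
grasp_force: 30.0
```

Emit:
{"name": "play_rows", "arguments": {"dp": [[0,0,-1],[0,0,-1],[0,0,0],[0,0,0]], "yaw": [0,0,0,0]}}

```text
t: 18.92
ee_pos: [574.2, 101.6, 14.0]
orientation: [3.14, 0.082, -0.0]
ft_force: [0.5, 0.4, -1.1]
width: 22.2
grasp_force: 30.0
```

Emit:
{"name": "play_rows", "arguments": {"dp": [[0,0,-1],[0,0,0],[0,0,0]], "yaw": [0,0,0]}}

```text
t: 19.17
ee_pos: [574.2, 101.6, 13.1]
orientation: [3.14, 0.082, -0.0]
ft_force: [-0.0, 0.2, -0.6]
width: 22.5
grasp_force: 30.0
```

Emit:
{"name": "play_rows", "arguments": {"dp": [[0,0,-0.7],[0,0,0],[0,0,0]], "yaw": [0,0,0]}}

```text
t: 19.42
ee_pos: [574.3, 101.6, 12.5]
orientation: [-3.141, -0.082, 0.0]
ft_force: [0.8, 0.8, 0.0]
width: 21.8
grasp_force: 30.0
```

Emit:
{"name": "play_rows", "arguments": {"dp": [[0,0,-0.7],[0,0,0],[0,0,0]], "yaw": [0,0,0]}}

```text
t: 19.67
ee_pos: [574.4, 101.6, 12.1]
orientation: [-3.14, -0.082, -0.0]
ft_force: [-1.1, -0.1, 5.1]
width: 22.0
grasp_force: 30.0
```

Contact at 12.1 mm, as expected. Releasing.

Emit:
{"name": "play_rows", "arguments": {"dp": [[0,0,0],[0,0,0],[0,0,0],[0,0,0],[0,0,0]], "yaw": [0,0,0,0,0], "gripper": 0.5}}

```text
t: 20.08
ee_pos: [574.2, 101.6, 11.7]
orientation: [3.141, 0.082, -0.0]
ft_force: [-0.3, -0.7, -0.7]
width: 44.0
grasp_force: 0.0
```

Emit:
{"name": "play_rows", "arguments": {"dp": [[0,0,5],[0,0,20],[0,0,30],[0,0,35],[0,0,32],[-22,-4,0],[-35,-7,0],[-35,-7,0]], "yaw": [0,0,0,0,0,0,0,0]}}

```text
t: 20.75
ee_pos: [482.2, 83.6, 134.8]
orientation: [-3.14, -0.083, -0.004]
ft_force: [-0.2, -1.6, -0.3]
width: 44.0
grasp_force: 0.0
```

Emit:
{"name": "play_rows", "arguments": {"dp": [[0,0,-15],[0,0,-20],[0,0,-10],[0,0,0],[0,0,0],[0,0,0],[0,0,0]], "yaw": [0,0,0,0,0,0,0], "gripper": 1}}

```text
t: 21.33
ee_pos: [483.0, 83.7, 89.4]
orientation: [-3.14, -0.082, -0.002]
ft_force: [0.2, -0.4, 0.1]
width: 1.8
grasp_force: 0.0
```

Run:
```python
from h import *
np.set_printoptions(precision=1,suppress=True)
o=ctrl.get_obs();print(o["ee_pos"],o["width"])
for n in("scene","top"):
    im=viewer.get_image(n); hsv=cv2.cvtColor(im["pixels"],cv2.COLOR_RGB2HSV)
    y=cv2.inRange(hsv,(12,110,70),(35,255,255)); k,l,s,c=cv2.connectedComponentsWithStats(y)
    for i in range(1,k):
        if s[i,4]<15: continue
        rr,cc=np.nonzero(l==i); P=np.array([world(im,a,b,20) for a,b in zip(cc,rr)])[:,:2]
        m=P.mean(0);u=np.linalg.svd(P-m)[2][0]
        if 450<m[0]<720 and 0<m[1]<200: print(n,s[i],m,P.min(0),P.max(0),np.degrees(np.arctan2(u[1],u[0]))%180)
    for k in("peeler","bay_peeler_floor","key_peeler_top"):
        for f in models.landmark_of(im,k)[:2]: print(n,k,f["conf"],world(im,*f["location"],55.5 if "key" in k else 9))
```

```text
[483.   83.7  89.4] 1.7679908426089121
scene [228 207  28  14 172] [569.8 105.6] [525.8  90.6] [620.5 120.8] 178.62231423554974
scene peeler 0.81 [599.8  97.3   9. ]
scene peeler 0.34 [522.6 166.9   9. ]
scene bay_peeler_floor 0.79 [605.1 124.7   9. ]
scene key_peeler_top 0.47 [480.7  77.7  55.5]
top [208 167   7  11  59] [593.9 164.5] [578. 154.] [612.3 174.1] 179.52910409995798
top [227 166   6  10  50] [600.4 103.3] [586.9  94.2] [617.7 111.5] 4.463145529905717
top peeler 0.4 [595.2 110.1   9. ]
top bay_peeler_floor 0.58 [602.8 117.5   9. ]
top key_peeler_top 0.42 [583.1 247.4  55.5]
```

The peeler is at about (599,102), within the window of bay origin (599,118) ±14 in x and ±58 in y. Pressing its key.

Emit:
{"name": "play_rows", "arguments": {"dp": [[0,0,-15],[0,0,-10],[0,0,-4],[0,0,-2],[0,0,-2],[0,0,-2],[0,0,-2],[0,0,0]], "yaw": [0,0,0,0,0,0,0,0]}}

```text
t: 22.4
ee_pos: [482.1, 83.6, 51.8]
orientation: [3.14, 0.082, -0.0]
ft_force: [-1.6, -0.1, 3.9]
width: 0.4
grasp_force: 2.0
```

Emit:
{"name": "play_rows", "arguments": {"dp": [[0,0,-1],[0,0,-1],[0,0,0]], "yaw": [0,0,0]}}

```text
t: 22.65
ee_pos: [482.1, 83.6, 50.3]
orientation: [3.14, 0.082, -0.0]
ft_force: [-4.4, -0.5, 10.5]
width: 0.4
grasp_force: 5.6
```

Emit:
{"name": "play_rows", "arguments": {"dp": [[0,0,-1],[0,0,0],[0,0,0]], "yaw": [0,0,0]}}

```text
t: 22.9
ee_pos: [482.1, 83.6, 50.1]
orientation: [3.141, 0.082, 0.0]
ft_force: [-6.1, -0.9, 20.2]
width: -0.2
grasp_force: 10.5
```

Emit:
{"name": "play_rows", "arguments": {"dp": [[0,0,8],[0,0,20],[0,0,30],[0,0,30],[-15,-20,20],[-15,-30,0],[0,-30,0],[0,-30,0]], "yaw": [0,0,0,0,0,0,0,0]}}

```text
t: 23.57
ee_pos: [452.1, -27.2, 157.6]
orientation: [3.14, 0.084, 0.003]
ft_force: [1.7, -0.2, -0.5]
width: 0.4
grasp_force: 0.0
```

Emit:
{"name": "play_rows", "arguments": {"dp": [[0,-30,0],[0,-30,0],[0,-30,0],[0,0,0],[0,0,0]], "yaw": [0,0,0,0,0]}}

```text
t: 23.98
ee_pos: [452.5, -117.7, 156.9]
orientation: [3.14, 0.077, 0.002]
ft_force: [-1.1, 0.6, 1.0]
width: 0.5
grasp_force: 0.0
```

Run:
```python
from h import *
np.set_printoptions(precision=1,suppress=True)
o=ctrl.get_obs();print(o["ee_pos"],o["ft_force"])
im=viewer.get_image("top")
C=cloud(im)
for k,c,r in(("star",147.8,208.2),("round",191,207),("peeler",234,206)): print(k,np.median(C[int(r)-1:int(r)+2,int(c)-1:int(c)+2,2]))
for k,z in(("cutter",9),("peeler",9),("round_stock",9),("peeler_stock",9),("tin",0),("shears",0),("spoon",0)):
    for f in models.landmark_of(im,k)[:2]: print(k,round(f["conf"],2),world(im,*f["location"],z))
print(ticket.close_job())
```

```text
[ 452.5 -117.7  156.9] [-1.1  0.6  1. ]
star 56.57031478773138
round 54.794722342923706
peeler 56.41218452291491
cutter 0.62 [565.  249.6   9. ]
cutter 0.54 [479.  238.6   9. ]
peeler 0.68 [594.4 103.    9. ]
peeler 0.2 [612.3 119.2   9. ]
round_stock 0.51 [648.7 267.    9. ]
peeler_stock 0.77 [599.7 169.1   9. ]
tin 0.33 [608.4 119.9   0. ]
shears 0.88 [533.6 -81.1   0. ]
spoon 0.75 [ 634.8 -278.3    0. ]
the job is handed in; nothing more can be done
None
```

The cutter and then the peeler were set down flat in their own bins. Each one's key was pressed fully down and sprang back before the next step, and the job was handed in at about 24 s; it returned no verdict.

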